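# Fingertip test of a microscope stage's touch guard

## Task

Test the touch guard of the microscope stage: with one light fingertip, or the closed fingers, run along the curved row of five sprung aluminium plates from the round knob's end to the square block's end, so that each plate dips in turn and none is slammed down to its stop. Finish while still holding the last plate, the one next to the square block, lightly dipped on its own, with the other four up. Pick nothing up, and leave the lens, the ring and the other loose things where they stand.

Things in the scene. Friction and masses are not known exactly. Their poses are not given: they have to be found in the camera images.
- stage: black microscope stage fixed on the table, a plate 380 mm wide (its y) and 215 mm deep (its x, from 90 mm in front of the origin to 125 mm behind it). Its top is 40 mm high. Origin: on the table, z up, -x to the front, which carries the touch guard. A lying motor on the plate's back left part is 72 mm high.
- knob: round white ribbed knob, 38 mm across, 34 mm tall, fixed on the stage plate beyond one end of the row of plates (the end varies); its origin is the centre of its foot, 40 mm above the table. It marks the end where the run starts.
- block: square white block, 36 x 36 mm, 22 mm tall with a screw head to 26 mm, fixed on the stage plate beyond the other end of the row; its origin is the centre of its foot. It marks the end where the run finishes.
- plate1_top (a point): aluminium plate 1 of the guard, counted along the stage's +y (to the robot's left): centre of its upper face, 66 mm above the table when up; moves with it; z up, y along the row, x across. 50 x 22 mm: the middle 8 mm is level, each end slopes down at 12 deg for 12 mm (2.5 mm lower), then at 20 deg for 9 mm (3 mm more), so a tip kept 2 to 4 mm below the upper faces slides from plate to plate.
- plate1 (a joint): how far plate 1 is pressed straight down, m: 0 up, 0.012 on its stop. It springs back by itself: about 1.1 N starts it, then 0.35 N per mm (some 3 N at 5 mm). It counts as dipped from 1.5 mm; beyond 10 mm counts as slammed down.
- plate2_top (a point): aluminium plate 2 of the guard, counted along the stage's +y (to the robot's left): centre of its upper face, 66 mm above the table when up; moves with it; z up, y along the row, x across. 50 x 22 mm: the middle 8 mm is level, each end slopes down at 12 deg for 12 mm (2.5 mm lower), then at 20 deg for 9 mm (3 mm more), so a tip kept 2 to 4 mm below the upper faces slides from plate to plate.
- plate2 (a joint): how far plate 2 is pressed straight down, m: 0 up, 0.012 on its stop. It springs back by itself: about 1.1 N starts it, then 0.35 N per mm (some 3 N at 5 mm). It counts as dipped from 1.5 mm; beyond 10 mm counts as slammed down.
- plate3_top (a point): aluminium plate 3 of the guard, counted along the stage's +y (to the robot's left): centre of its upper face, 66 mm above the table when up; moves with it; z up, y along the row, x across. Alike in shape to plate 1. The five plates stand end to end, 53 mm from centre to centre, on an arc of 160 mm radius that bulges to the stage's front.
- plate3 (a joint): how far plate 3 is pressed straight down, m: 0 up, 0.012 on its stop. It springs back by itself: about 1.1 N starts it, then 0.35 N per mm (some 3 N at 5 mm). It counts as dipped from 1.5 mm; beyond 10 mm counts as slammed down.
- plate4_top (a point): aluminium plate 4 of the guard, counted along the stage's +y (to the robot's left): centre of its upper face, 66 mm above the table when up; moves with it; z up, y along the row, x across. 50 x 22 mm: the middle 8 mm is level, each end slopes down at 12 deg for 12 mm (2.5 mm lower), then at 20 deg for 9 mm (3 mm more), so a tip kept 2 to 4 mm below the upper faces slides from plate to plate.
- plate4 (a joint): how far plate 4 is pressed straight down, m: 0 up, 0.012 on its stop. It springs back by itself: about 1.1 N starts it, then 0.35 N per mm (some 3 N at 5 mm). It counts as dipped from 1.5 mm; beyond 10 mm counts as slammed down.
- plate5_top (a point): aluminium plate 5 of the guard, counted along the stage's +y (to the robot's left): centre of its upper face, 66 mm above the table when up; moves with it; z up, y along the row, x across. 50 x 22 mm: the middle 8 mm is level, each end slopes down at 12 deg for 12 mm (2.5 mm lower), then at 20 deg for 9 mm (3 mm more), so a tip kept 2 to 4 mm below the upper faces slides from plate to plate.
- plate5 (a joint): how far plate 5 is pressed straight down, m: 0 up, 0.012 on its stop. It springs back by itself: about 1.1 N starts it, then 0.35 N per mm (some 3 N at 5 mm). It counts as dipped from 1.5 mm; beyond 10 mm counts as slammed down.
- objective: loose bystander: steel objective lens standing nose up on the stage plate, 32 mm across, 42 mm tall. Origin: about its underside's centre.
- filter_ring: loose bystander: steel ring lying on the stage plate, 36 mm across, 8 mm high. Origin: about its underside's centre.
- oil_bottle: loose bystander: small amber bottle with a black cap, 32 mm across, 62 mm tall, on the table in front of the stage. Origin: about its underside's centre.
- slide_box: loose bystander: grey box 50 x 85 x 28 mm on the table in front of the stage. Origin: about its underside's centre.
- driver: loose bystander: screwdriver 150 mm long lying on the table to the left of the stage. Origin: at its underside, handle towards its -x.
- jar: loose bystander: white jar with a grey cap, 48 mm across, 50 mm tall, on the table in front of the stage. Origin: about its underside's centre.
- brush: loose bystander: brush 140 mm long lying on the table to the right of the stage. Origin: at its underside, handle towards its -x.

How it is judged:
By the outcome, as a careful person would: the job done as asked, in the order asked, and still so for the second after the job is handed in, while the arm keeps its last pose, push and grip.
It also fails if it takes over 42 s, if anything falls off the work surface, if the arm or the gripper's body presses on something with over 40 N, if the wrist force passes 120 N, or if a joint passes its speed limit or range.

## Robot

A 6-joint arm with a two-finger parallel gripper is mounted at the origin on the work surface. World frame = base frame: x ahead of the robot, y to its left, z up, the work surface at z = 0. Lengths are in m, angles in rad, forces in N, time in s.
With the tool pointing down it reaches from about 0.4 to 0.825 m from the base axis. Payload 7 kg.
Tool frame: the origin (TCP) lies between the finger pads; the fingertips stand 25 mm ahead of it and the grasp point (between the pads) lies 6 mm ahead of it (arm.tip_extent is the z of the fingertips in the tool frame, in m); z points along the fingers, x is the direction in which the jaws open and shut, and the axes are right-handed (so a half turn about z gives the same grasp; the last joint's range is limited). The gripper opens to 88 mm and grips with 3 to 60 N. Pads are 19 mm wide; open, the fingers measure 130 mm over their backs; the gripper's body (78 mm by 193 mm) begins 47 mm behind the grasp point.
Start: joints at [-0.815, 0.359, 0.012, 0, -1.224, -0.288], TCP at [0.304, -0.602, 0.252] pointing down, gripper open.
Joint ranges: [-3.07, 3.07], [-1.43, 2.12], [-1.02, 1.25], [-3.03, 1.67], [-3.05, -0], [-3.03, 3.03]. Speed limits (rad/s): [2.39, 2.39, 3.01, 3.14, 3.14, 3.14].

## Interface

Orientations are given as [roll, pitch, yaw] about the fixed x, y, z axes, in that order (R = Rz(yaw) Ry(pitch) Rx(roll)).
In Python, from station import monitor, grab_frame, job_done, arm gives the robot as it stands.
- The arm moves only by the shell command python3 -m jog 'ROWS' [FORCE]. ROWS is JSON, a list that holds one entry, the list of rows, each a list of 7 numbers: the shift along the world's x, y, z in m, then the turn, a rotation vector about the world's x, y, z in rad, then the opening, from 0 (shut) to 1 (fully open). In form: [[[dx, dy, dz, ax, ay, az, claw], ...]]. A call has 1 to 20 rows; each row shifts and turns the commanded pose from where the row before left it; what a row does not reach is not made up. A row lasts 1/8 s, in which the tool goes at most 62.5 mm and 10.7 degrees, less where a joint would pass 70% of its speed; a pose out of reach is approached as far as the arm can. A call is refused whole if a number of a shift passes 0.0625 or a number of a turn 0.188, either way. A call with a gripper value outside its range is refused whole. The fingers move at their own pace and stop on an object; FORCE is the grip in N (left out, the last holds). Time passes only in rows, so rows that do not move let the fingers close. It gives the time, the measured TCP pose, the force and the opening at its end, in the units of the state.
- monitor.get_state(): the state, without advancing time (a new reading comes with each control period).
- grab_frame(name): name is "scene" or "top"; returns a dict with "pixels" (384x512x3 uint8, red, green, blue), "K" (3x3 intrinsics, pixels), "k1" (the pictures are not rectified: a ray, as slopes to the right and down, at radius r is drawn at 1 + k1 r^2 times it, then the intrinsics apply), "view" (4x4, takes a point from world to camera coordinates). Camera axes: x right, y down, z forward; pixel columns grow to the right and rows downward; lengths in m; the calibration is good to about 2 mm. A picture is of the moment at which its call begins. There is no depth.
- job_done(): hands the job in, once; it reports no verdict.
The state is a dict: "t": time; "q": joint angles; "qd": joint speeds; "joint_efforts": joint torques, N m; "eef_pos": TCP position; "ee_rot": TCP orientation; "force": force on the tool from outside, world axes, zero at the start; "moment": the same for the moment, N m; "width": finger opening in m.
Only numpy, scipy, OpenCV 4.12 (cv2) and the standard library are available. Lean on these libraries where they do the work, as an engineer would, in place of code of your own. Each camera call takes 0.05 s, during which the arm holds its last target.

## Working session

There is one attempt and no reset: what is moved stays moved. The work goes in short steps, Python scripts to look and compute and a shell command to move; the robot and the scene stay as the last step left them, time stands still between calls to the robot, and variables do not carry over. Pictures are saved under pics/ and viewed, and the job is handed in when it is done.

```bash
ls; mkdir -p pics
python3 - <<'E'
from station import monitor, grab_frame, arm
import cv2,pickle
s=monitor.get_state();print(s, arm.tip_extent)
for n in("scene","top"):
    f=grab_frame(n);pickle.dump(f,open(f'/tmp/{n}.pkl','wb'))
    print(n,f["K"],f["k1"],f["view"])
    cv2.imwrite(f'pics/{n}0.png',cv2.resize(f["pixels"][:,:,::-1],(800,600),interpolation=cv2.INTER_CUBIC))
E
```

```text
pics
{'t': 0.0, 'q': array([-8.14911241e-01,  3.59341554e-01,  1.10892266e-02, -3.37056481e-04,
       -1.22408827e+00, -2.88089359e-01]), 'qd': array([ 0.00018679,  0.00138728,  0.00086576,  0.0016726 , -0.0001098 ,
        0.00187519]), 'joint_efforts': array([-9.36293945e-04, -5.82717204e+01,  2.93064594e+01,  6.99743316e+00,
        6.87775886e-03, -1.53573164e-04]), 'eef_pos': array([ 0.30414971, -0.60210997,  0.25066754]), 'ee_rot': array([-3.14145765e+00, -1.57066464e-03,  2.03847717e+00]), 'force': array([-0.98668711,  0.23013939, -0.38087308]), 'moment': array([0.00714462, 0.01828431, 0.01931542]), 'width': 0.08773799392623227} 0.025
scene [[396.56377734   0.         245.18716143]
 [  0.         396.56377734 189.39181652]
 [  0.           0.           1.        ]] -0.006740109641014611 [[ 0.65608034  0.75453536  0.01532885 -0.38441258]
 [ 0.49258157 -0.41274231 -0.76616394 -0.21616728]
 [-0.57177092  0.51021581 -0.64246233  1.18831214]
 [ 0.          0.          0.          1.        ]]
top [[494.0426818    0.         250.41362999]
 [  0.         494.0426818  187.20340489]
 [  0.           0.           1.        ]] -0.21189416644605183 [[-0.00660584 -0.99997084  0.00383293  0.0378373 ]
 [-0.99184967  0.00606436 -0.12726922  0.5387841 ]
 [ 0.12724227 -0.00464241 -0.9918608   1.26309287]
 [ 0.          0.          0.          1.        ]]
```

View pics/scene0.png

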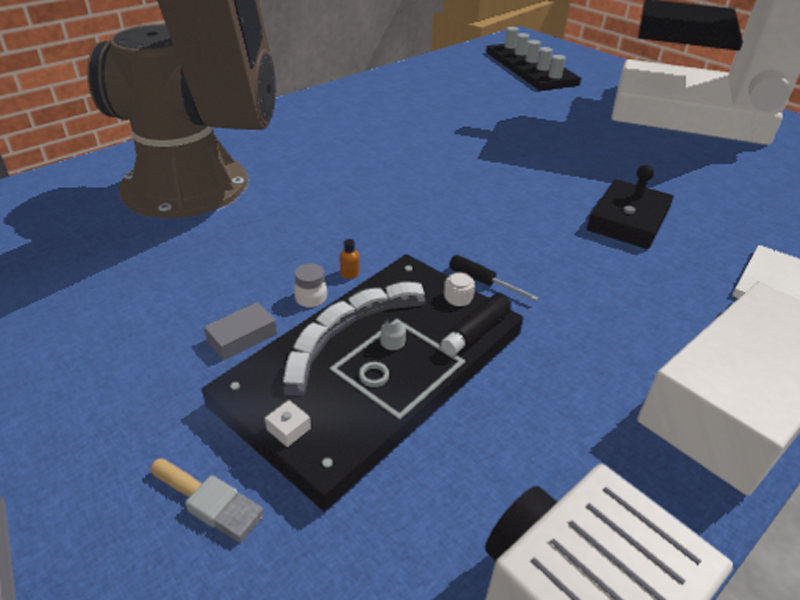

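View pics/top0.png

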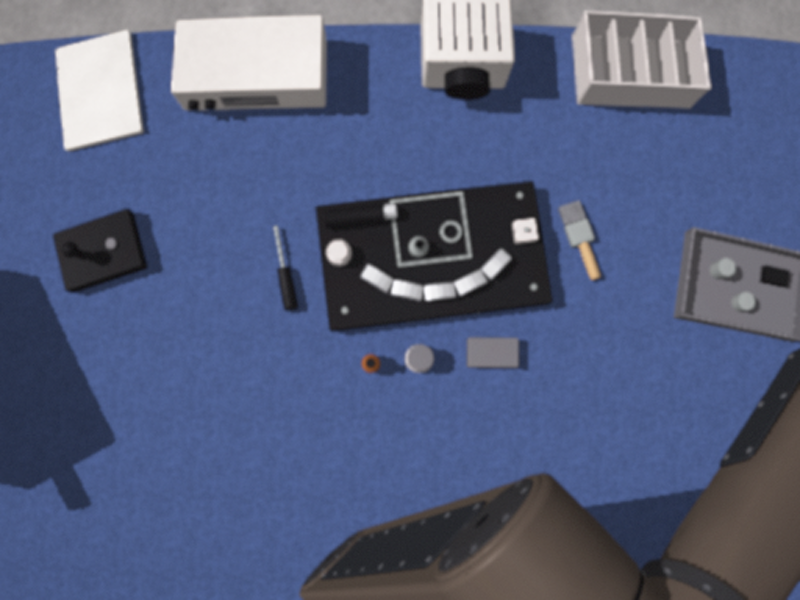

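Knob at top-view (339,252) of the 800x600 picture (+y end) and block at (525,231), so the run goes from plate 5 to plate 1. Zooming in to measure.

Run:
```python
import cv2,pickle
f=pickle.load(open('/tmp/top.pkl','rb'))["pixels"][:,:,::-1]
c=f[110:220,195:360];cv2.imwrite('pics/topc.png',cv2.resize(c,None,fx=4.8,fy=4.8,interpolation=cv2.INTER_CUBIC))
f=pickle.load(open('/tmp/scene.pkl','rb'))["pixels"][:,:,::-1]
c=f[155:330,125:345];cv2.imwrite('pics/scenec.png',cv2.resize(c,None,fx=3.4,fy=3.4,interpolation=cv2.INTER_CUBIC))
```

```text
(no output)
```

View pics/topc.png

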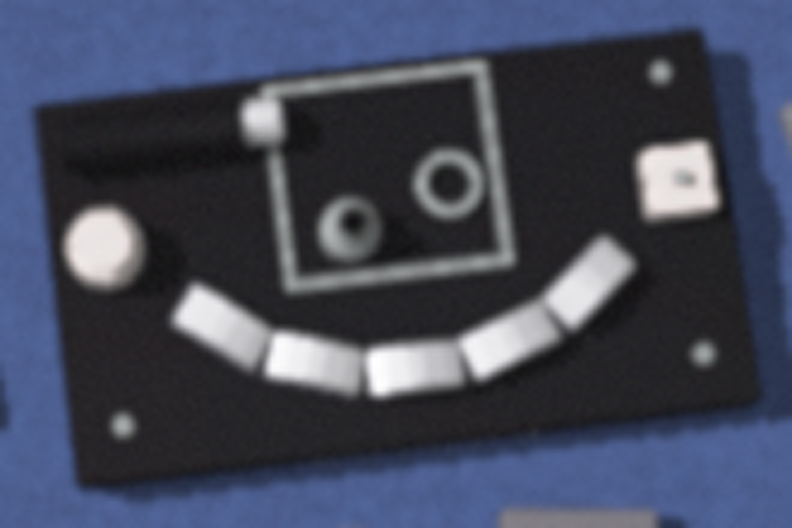

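View pics/scenec.png

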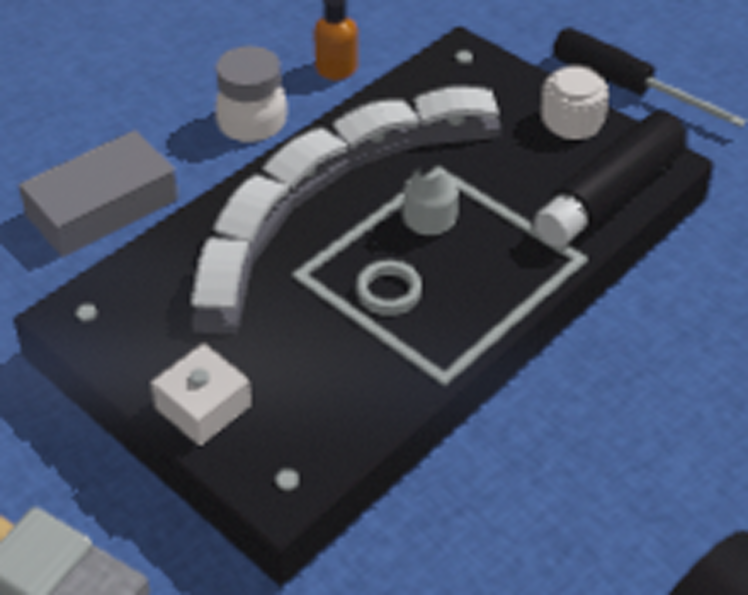

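```bash
cat > h.py <<'E'
import numpy as np,pickle,cv2
from scipy.optimize import least_squares
def ray(f,u,v,z):
    K=np.array(f["K"]);V=np.array(f["view"])
    p=np.array([(u-K[0,2])/K[0,0],(v-K[1,2])/K[1,1]]);q=p.copy()
    for _ in range(30): q=p/(1+f["k1"]*(q@q))
    R=V[:3,:3];c=-R.T@V[:3,3];d=R.T@np.array([q[0],q[1],1.])
    return c+d*(z-c[2])/d[2]
def proj(f,P):
    V=np.array(f["view"]);K=np.array(f["K"]);c=V[:3,:3]@P+V[:3,3];q=c[:2]/c[2];q=q*(1+f["k1"]*(q@q));return q*[K[0,0],K[1,1]]+K[:2,2]
top=pickle.load(open('/tmp/top.pkl','rb'));scene=pickle.load(open('/tmp/scene.pkl','rb'))
tc=lambda p:(195+(p[0]+.5)/4.8-.5,110+(p[1]+.5)/4.8-.5)
sc=lambda p:(125+(p[0]+.5)/3.4-.5,155+(p[1]+.5)/3.4-.5)
E
python3 - <<'E'
from h import *
ang=53/160  # chord approx
ang=2*np.arcsin(53/320)
def plates(m):  # arc centre local (m,0): plate i at angle
    return {i+1:np.array([m+.16*(1-np.cos((i-2)*ang)),.16*np.sin((i-2)*ang),.0655]) for i in range(5)}
cor=np.array([[.125,.19],[.125,-.19],[-.09,-.19],[-.09,.19]])
tcor=[(38,107),(700,32),(762,402),(80,487)]
tp={5:(219,326),4:(314,361),3:(416,368),2:(511,341),1:(590,282)}
sp={1:(220,275),2:(250,207),3:(306,153),4:(377,118),5:(458,103)}
scor=[((712,160),0),((18,320),2),((462,27),3)]
A=[ray(top,*tc(p),.04)[:2] for p in tcor]
B=[(ray(scene,*sc(p),.04)[:2],k) for p,k in scor]
P={i:ray(top,*tc(tp[i]),.0655)[:2] for i in tp}
Q={i:ray(scene,*sc(sp[i]),.0655)[:2] for i in sp}
for i in P: print(i,P[i].round(4),Q[i].round(4))
def T(x,l): 
    c,s=np.cos(x[2]),np.sin(x[2]);return np.array([x[0]+c*l[0]-s*l[1],x[1]+s*l[0]+c*l[1]])
for use in("all","top","scene"):
    def res(x):
        r=[];pl=plates(x[3])
        if use!="scene":
            r+=[T(x,cor[k])-A[k] for k in range(4)]+[T(x,pl[i])-P[i] for i in P]
        if use!="top":
            r+=[T(x,cor[k])-b for b,k in B]+[T(x,pl[i])-Q[i] for i in Q]
        return np.concatenate(r)
    o=least_squares(res,[.6,0,0,-.05]);print(use,o.x.round(4),(res(o.x)*1000).round(1).reshape(-1,2).tolist())
    pl=plates(o.x[3])
    for i in (5,4,3,2,1): print(i,T(o.x,pl[i]).round(4),"tangent deg from y",np.degrees(o.x[2]+0).round(1), (i-3)*np.degrees(ang))
print("knob",ray(top,*tc((104,247)),.074),"block",ray(top,*tc((679,180)),.062))
print("block scene",ray(scene,*sc((201,383)),.062),"knob",ray(scene,*sc((575,85)),.074))
for n,p,z in(("obj",(350,220),.08),("jar",None,0)):
    if p: print(n,ray(top,*tc(p),z))
for n,p,z in (("jar",(420,357),.05),("bottle",(371,363),.06),("box",(493,352),.028)):
    print(n,ray(top,(p[0]+.5)/1.5625-.5,(p[1]+.5)/1.5625-.5,z))
E
```

```text
5 [0.5603 0.0606] [0.5674 0.055 ]
4 [0.541  0.0099] [0.5459 0.0064]
3 [ 0.5369 -0.0446] [ 0.5436 -0.0474]
2 [ 0.5512 -0.0959] [ 0.5601 -0.1006]
1 [ 0.5831 -0.1394] [ 0.593  -0.1444]
all [ 0.5892 -0.0401  0.1179 -0.0484] [[3.4, 2.3], [6.0, -4.4], [1.9, -2.4], [1.2, 1.3], [3.2, -4.2], [2.7, -2.7], [4.2, -1.1], [4.8, -0.7], [3.6, -0.4], [1.0, 1.9], [-6.2, -3.3], [-6.9, 1.5], [-6.3, 4.5], [-4.0, 4.0], [-2.4, 1.6], [-2.2, 0.8], [-4.0, 1.4]]
5 [0.5635 0.0564] tangent deg from y 6.8 38.13417561715141
4 [0.5438 0.0072] tangent deg from y 6.8 19.067087808575707
3 [ 0.5412 -0.0458] tangent deg from y 6.8 0.0
2 [ 0.5561 -0.0966] tangent deg from y 6.8 -19.067087808575707
1 [ 0.5867 -0.1399] tangent deg from y 6.8 -38.13417561715141
top [ 0.586  -0.0387  0.1156 -0.0488] [[0.7, 3.4], [2.4, -3.3], [-1.7, -0.9], [-1.6, 2.9], [-0.2, -2.8], [-0.8, -1.3], [0.6, 0.3], [1.0, 0.7], [-0.3, 0.9]]
5 [0.56   0.0578] tangent deg from y 6.6 38.13417561715141
4 [0.5402 0.0086] tangent deg from y 6.6 19.067087808575707
3 [ 0.5375 -0.0443] tangent deg from y 6.6 0.0
2 [ 0.5523 -0.0952] tangent deg from y 6.6 -19.
[... 151 characters left out ...]
 -0.5], [-2.0, 3.1], [-0.0, 2.3], [1.2, -0.1], [1.2, -0.9], [-0.9, -0.2]]
5 [0.5665 0.0548] tangent deg from y 7.1 38.13417561715141
4 [0.5471 0.0055] tangent deg from y 7.1 19.067087808575707
3 [ 0.5449 -0.0475] tangent deg from y 7.1 0.0
2 [ 0.5601 -0.0982] tangent deg from y 7.1 -19.067087808575707
1 [ 0.591  -0.1413] tangent deg from y 7.1 -38.13417561715141
knob [0.6020931 0.1217624 0.074    ] block [ 0.63999254 -0.190512    0.062     ]
block scene [ 0.6454122  -0.19284886  0.062     ] knob [0.60915901 0.11662196 0.074     ]
obj [ 0.61479171 -0.00966692  0.08      ]
jar [ 0.4301683 -0.0116342  0.05     ]
bottle [0.42046216 0.06881647 0.06      ]
box [ 0.43839302 -0.13555825  0.028     ]
```

```bash
python3 -m jog '[[[0.01,0.025,0,0,0,0.02,0],[0.02,0.05,0,0,0,0.04,0],[0.02,0.05,0,0,0,0.045,0],[0.02,0.05,0,0,0,0.045,0],[0.02,0.05,0,0,0,0.045,0],[0.02,0.05,0,0,0,0.045,0],[0.02,0.05,0,0,0,0.045,0],[0.02,0.05,0,0,0,0.045,0],[0.02,0.05,0,0,0,0.045,0],[0.02,0.05,0,0,0,0.045,0],[0.02,0.05,0,0,0,0.045,0],[0.02,0.05,-0.02,0,0,0.045,0],[0.02,0.05,-0.02,0,0,0.045,0],[0.01,0.033,-0.02,0,0,0,0],[0,0,-0.03,0,0,0,0],[0,0,-0.03,0,0,0,0],[0,0,0,0,0,0,0],[0,0,0,0,0,0,0]]]' 10
python3 - <<'E'
from h import *
from station import monitor, grab_frame
s=monitor.get_state()
for k in('t','q','eef_pos','ee_rot','force','width'):print(k,np.round(s[k],4))
for n in("scene","top"):
    f=grab_frame(n);pickle.dump(f,open(f'/tmp/{n}1.pkl','wb'))
    tip=s['eef_pos']-[0,0,.025]
    u=proj(f,tip);print(n,u)
    x0,y0=int(u[0])-50,int(u[1])-40
    c=f["pixels"][max(0,y0):y0+80,x0:x0+100,::-1]
    c=cv2.resize(c,None,fx=7,fy=7,interpolation=cv2.INTER_CUBIC)
    cv2.imwrite(f'pics/{n}1.png',c);print(x0,y0)
E
```

```text
t: 2.35
eef_pos: [0.5649, 0.0555, 0.1325]
ee_rot: [3.141, 0.001, 2.594]
force: [-0.9, -0.1, 0.2]
width: 0.0007
t 2.35
q [ 4.429e-01  2.900e-01 -3.853e-01  5.000e-04 -8.948e-01 -9.912e-01]
eef_pos [0.5649 0.0555 0.1325]
ee_rot [3.1412e+00 7.0000e-04 2.5937e+00]
force [-0.8589 -0.058   0.1562]
width 0.0007
scene [259.50436684 168.61372305]
209 128
top [241.95843626 173.1790169 ]
191 133
```

View pics/scene1.png

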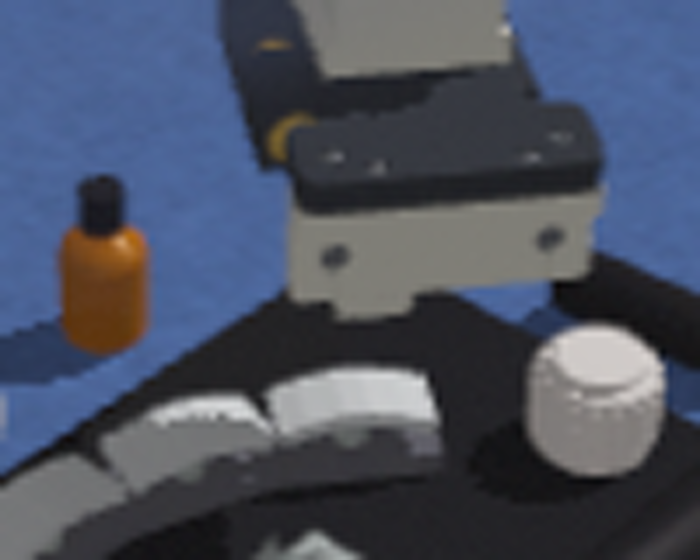

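View pics/top1.png

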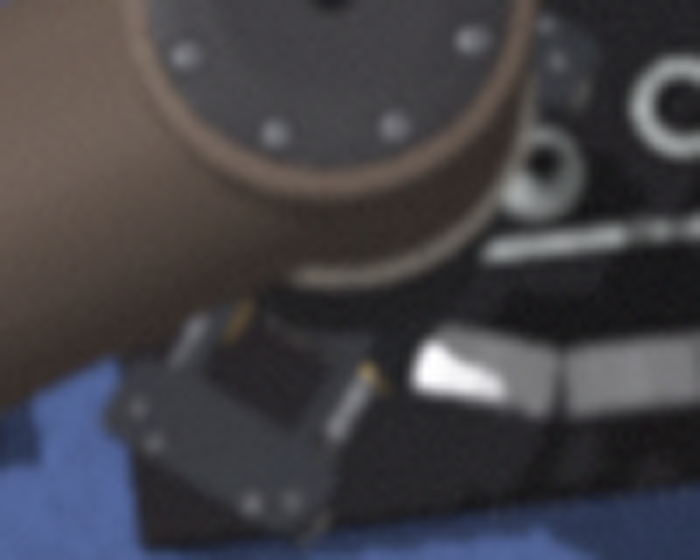

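Run:
```python
from h import *
f=pickle.load(open('/tmp/scene1.pkl','rb'))
c=np.array([.5649,.0555,.1075]);y=2.5937
ux=np.array([np.cos(y),np.sin(y),0]);uy=np.array([np.sin(y),-np.cos(y),0])
for t in(.008,.015,.021):
  for a in(-1,1):
    print(t,[((proj(f,c+a*t*ux+b*.0095*uy)-[209,128]+.5)*7-.5).round(0).tolist() for b in(-1,1)])
```

```text
0.008 [[330.0, 306.0], [393.0, 301.0]]
0.008 [[320.0, 274.0], [382.0, 269.0]]
0.015 [[335.0, 321.0], [398.0, 315.0]]
0.015 [[316.0, 260.0], [378.0, 255.0]]
0.021 [[338.0, 333.0], [402.0, 327.0]]
0.021 [[312.0, 249.0], [374.0, 243.0]]
```

```bash
python3 -m jog '[[[0,0,-0.015,0,0,0,0],[0,0,-0.015,0,0,0,0],[0,0,-0.006,0,0,0,0],[0,0,0,0,0,0,0],[0,0,0,0,0,0,0]]]'
python3 - <<'E'
from h import *
from station import monitor, grab_frame
s=monitor.get_state()
for k in('t','eef_pos','ee_rot','force'):print(k,np.round(s[k],4))
for n in("scene","top"):
    f=grab_frame(n);pickle.dump(f,open(f'/tmp/{n}2.pkl','wb'))
    u=proj(f,s['eef_pos']-[0,0,.025]);print(n,u)
    x0,y0=int(u[0])-40,int(u[1])-30
    c=f["pixels"][y0:y0+60,x0:x0+80,::-1]
    cv2.imwrite(f'pics/{n}2.png',cv2.resize(c,None,fx=9,fy=9,interpolation=cv2.INTER_CUBIC));print(x0,y0)
E
```

```text
t: 3.08
eef_pos: [0.5646, 0.0556, 0.0957]
ee_rot: [3.142, 0.0, 2.594]
force: [0.5, -0.4, 1.0]
width: 0.0007
t 3.075
eef_pos [0.5646 0.0556 0.0957]
ee_rot [3.1415e+00 2.0000e-04 2.5937e+00]
force [ 0.4824 -0.4057  0.976 ]
scene [258.74695409 182.29512497]
218 152
top [242.12870041 175.55003606]
202 145
```

View pics/scene2.png

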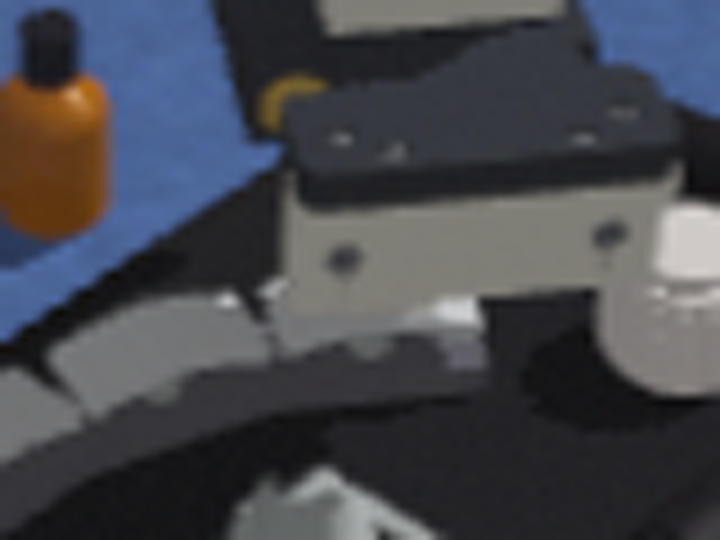

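View pics/top2.png

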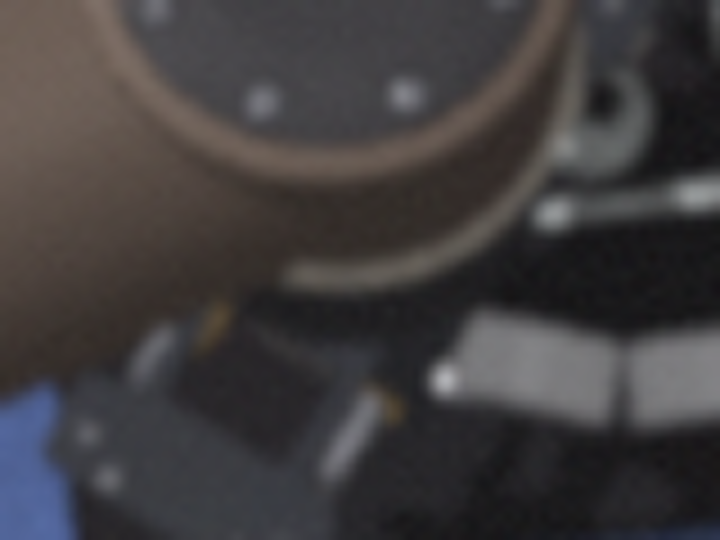

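Run:
```python
from h import *
for n,c,x0,y0,k in(("scene1",[.5649,.0555,.1325],209,128,7),("scene2",[.5646,.0556,.0957],218,152,9)):
  f=pickle.load(open(f'/tmp/{n}.pkl','rb'));c=np.array(c)
  y=2.5937
  ux=np.array([np.cos(y),np.sin(y),0]);uy=np.array([np.sin(y),-np.cos(y),0])
  for L in(.0965,.065,.03):
    for h in (.041,.06,.08):
      print(n,L,h,[((proj(f,c-L*ux+b*.039*uy+[0,0,h])-[x0,y0]+.5)*k-.5).round(0).tolist() for b in(-1,1)])
```

```text
scene1 0.0965 0.041 [[289.0, 320.0], [588.0, 292.0]]
scene1 0.0965 0.06 [[291.0, 259.0], [594.0, 232.0]]
scene1 0.0965 0.08 [[293.0, 193.0], [602.0, 167.0]]
scene1 0.065 0.041 [[268.0, 247.0], [557.0, 222.0]]
scene1 0.065 0.06 [[270.0, 187.0], [563.0, 162.0]]
scene1 0.065 0.08 [[271.0, 122.0], [570.0, 98.0]]
scene1 0.03 0.041 [[246.0, 172.0], [526.0, 148.0]]
scene1 0.03 0.06 [[247.0, 113.0], [531.0, 90.0]]
scene1 0.03 0.08 [[248.0, 49.0], [537.0, 27.0]]
scene2 0.0965 0.041 [[287.0, 337.0], [658.0, 301.0]]
scene2 0.0965 0.06 [[289.0, 265.0], [666.0, 229.0]]
scene2 0.0965 0.08 [[291.0, 185.0], [675.0, 150.0]]
scene2 0.065 0.041 [[260.0, 242.0], [620.0, 209.0]]
scene2 0.065 0.06 [[262.0, 170.0], [628.0, 137.0]]
scene2 0.065 0.08 [[264.0, 92.0], [636.0, 60.0]]
scene2 0.03 0.041 [[233.0, 144.0], [581.0, 112.0]]
scene2 0.03 0.06 [[234.0, 73.0], [588.0, 42.0]]
scene2 0.03 0.08 [[236.0, -5.0], [595.0, -35.0]]
```

```bash
python3 -m jog '[[[0,0,0.015,0,0,0,0],[0.0022,-0.0195,0.015,0,0,0.133,0],[0.0022,-0.0195,0,0,0,0.133,0],[0.0022,-0.0195,0,0,0,0.133,0],[0.0022,-0.0195,0,0,0,0.133,0],[0.0022,-0.0195,0,0,0,0.133,0],[0.0022,-0.0195,0,0,0,0.133,0],[0.0022,-0.0195,0,0,0,0.133,0],[0.0022,-0.0195,0,0,0,0.133,0],[0.0022,-0.0195,0,0,0,0.133,0],[0.0022,-0.0195,-0.012,0,0,0.133,0],[0,0,-0.012,0,0,0,0],[0,0,0,0,0,0,0],[0,0,0,0,0,0,0]]]'
python3 - <<'E'
from h import *
from station import monitor, grab_frame
s=monitor.get_state()
for k in('t','q','eef_pos','ee_rot','force'):print(k,np.round(s[k],4))
y=s['ee_rot'][2]
ux=np.array([np.cos(y),np.sin(y),0]);uy=np.array([np.sin(y),-np.cos(y),0])
for n in("scene","top"):
    f=grab_frame(n);pickle.dump(f,open(f'/tmp/{n}3.pkl','wb'))
    t=s['eef_pos']-[0,0,.025]
    u=proj(f,t);print(n,u)
    x0,y0=int(u[0])-40,int(u[1])-30
    print([((proj(f,t+a*.021*ux+b*.0095*uy)-[x0,y0]+.5)*9-.5).round(0).tolist() for a in(-1,1) for b in(-1,1)])
    c=f["pixels"][y0:y0+60,x0:x0+80,::-1]
    cv2.imwrite(f'pics/{n}3.png',cv2.resize(c,None,fx=9,fy=9,interpolation=cv2.INTER_CUBIC));print(x0,y0)
E
```

```text
t: 4.92
eef_pos: [0.5866, -0.139, 0.1022]
ee_rot: [-3.141, 0.0, -2.36]
force: [-0.0, 0.1, 0.0]
width: 0.0006
t 4.925
q [ 9.130e-02  3.756e-01 -3.376e-01  3.000e-04 -8.571e-01  6.901e-01]
eef_pos [ 0.5866 -0.139   0.1022]
ee_rot [-3.1411e+00  3.0000e-04 -2.3601e+00]
force [-0.0367  0.1464  0.0296]
scene [189.30715694 227.84340432]
[[461.0, 322.0], [476.0, 255.0], [256.0, 308.0], [275.0, 242.0]]
149 197
top [317.94571004 166.25728549]
[[343.0, 202.0], [297.0, 248.0], [448.0, 304.0], [403.0, 351.0]]
277 136
```

View pics/scene3.png

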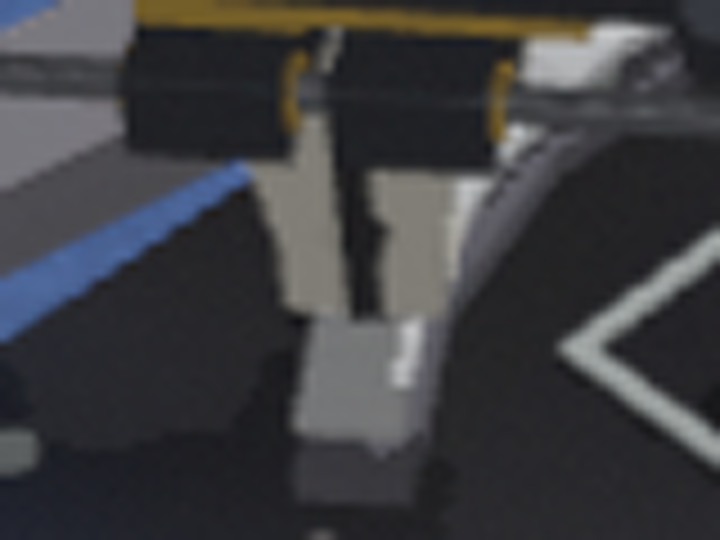

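View pics/top3.png

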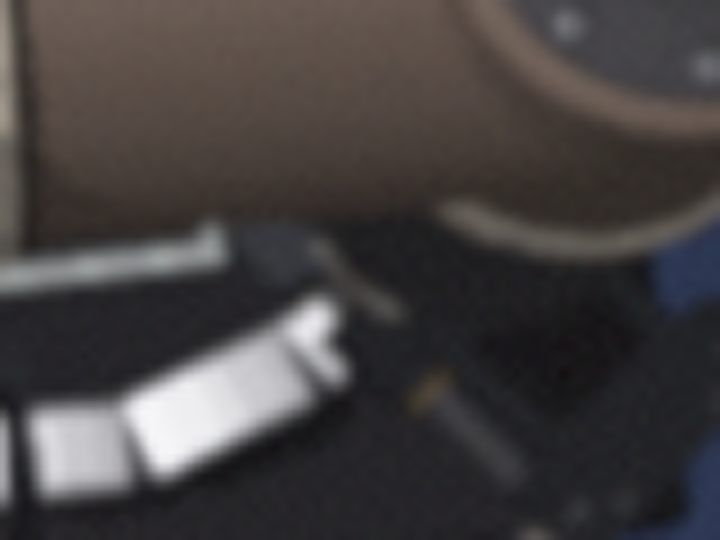

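```bash
cat > ov.py <<'E'
from h import *
import sys
x=[float(a) for a in sys.argv[1:5]]; dx,dy=[float(a) for a in sys.argv[5:7]]
ang=2*np.arcsin(53/320)
def outl(i):
    phi=(i-3)*ang
    o=[]
    for a,zz in((-25,-5.5),(-16,-2.5),(-4,0),(4,0),(16,-2.5),(25,-5.5)):
        r=[]
        for w in(-11,11):
            # tangent dir local at phi: (sin phi, cos phi); inward (cos,-sin)
            l=np.array([x[3]+.16*(1-np.cos(phi)),.16*np.sin(phi)])+a/1e3*np.array([np.sin(phi),np.cos(phi)])+w/1e3*np.array([np.cos(phi),-np.sin(phi)])
            c,s=np.cos(x[2]),np.sin(x[2])
            r.append(np.array([x[0]+c*l[0]-s*l[1],x[1]+s*l[0]+c*l[1],.066+zz/1e3]))
        o.append(r)
    return o
for n,f,(a,b,w,h,k),off in(("scene",scene,(170,172,110,85,7),(dx,dy)),("top",top,(225,150,110,60,7),(0,0))):
    im=cv2.resize(f["pixels"][b:b+h,a:a+w,::-1],None,fx=k,fy=k,interpolation=cv2.INTER_CUBIC)
    pt=lambda P:tuple(int(v) for v in ((proj(f,P)+off-[a,b]+.5)*k-.5))
    for i in range(1,6):
        for r in outl(i): cv2.line(im,pt(r[0]),pt(r[1]),(0,0,255),1)
        for s in(0,1): cv2.polylines(im,[np.array([pt(r[s]) for r in outl(i)])],False,(0,255,0),1)
    cv2.imwrite(f'pics/ov_{n}_{sys.argv[7]}.png',im)
E
python3 ov.py 0.5938 -0.0414 0.1245 -0.0493 0 0 a
```

```text
(no output)
```

View pics/ov_scene_a.png

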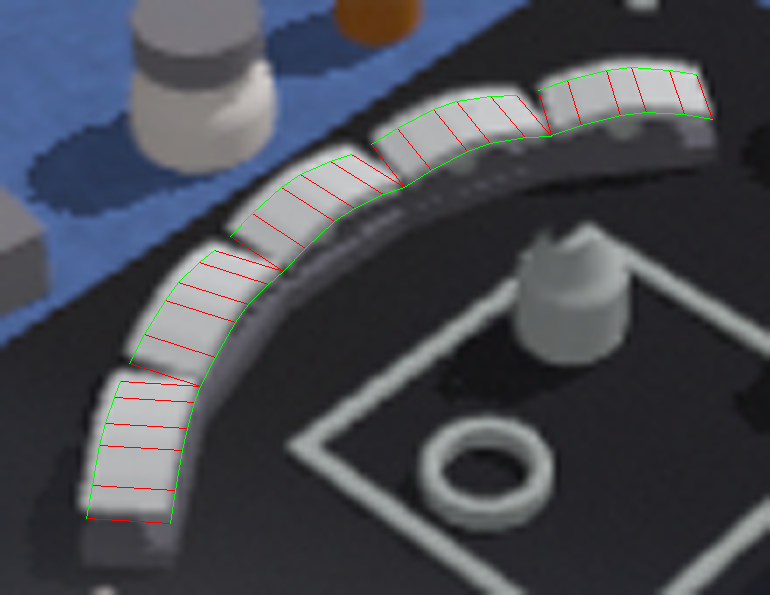

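View pics/ov_top_a.png

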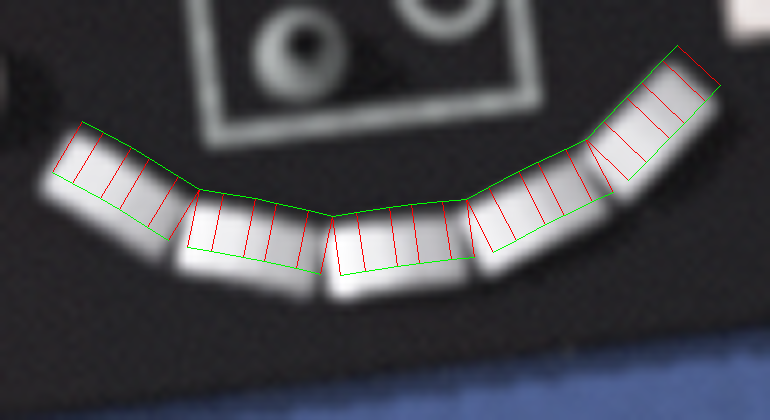

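```bash
python3 ov.py 0.5908 -0.0403 0.1200 -0.0490 0.6 0 b
```

```text
(no output)
```

View pics/ov_scene_b.png

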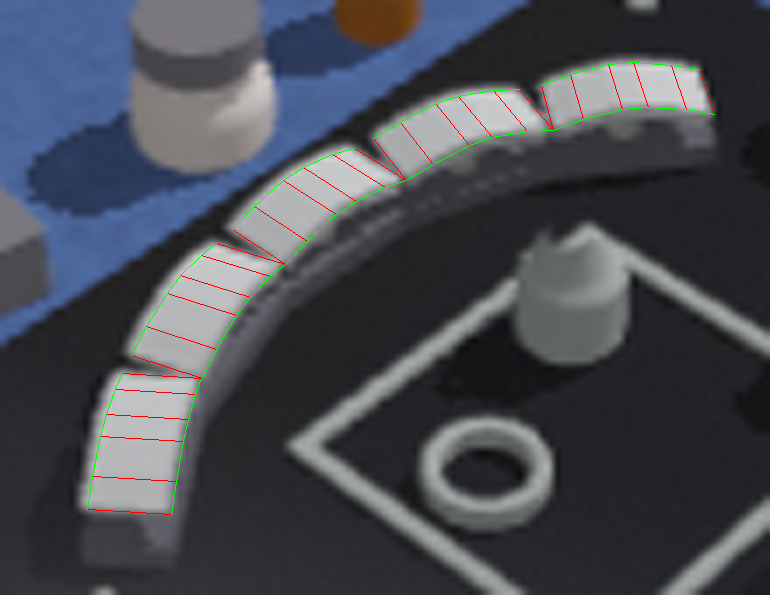

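View pics/ov_top_b.png

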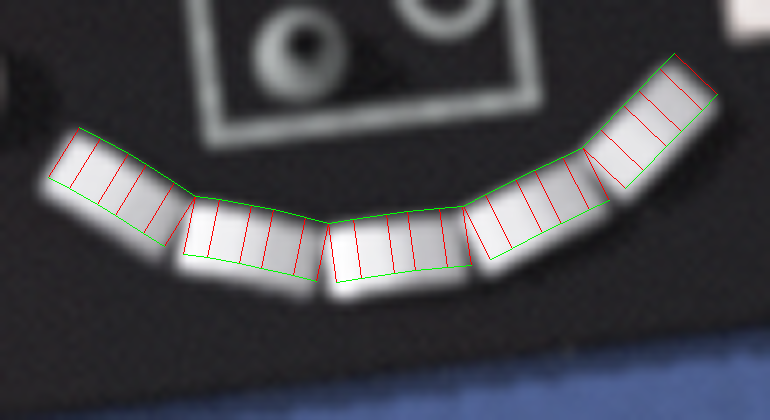

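```bash
cat > path.py <<'E'
import numpy as np
ang=2*np.arcsin(53/320);X,Y,W,M=.5903,-.0402,.12,-.049
def pt(u): # u in plates, 5..1
    phi=(u-3)*ang;l=(M+.16*(1-np.cos(phi)),.16*np.sin(phi));c,s=np.cos(W),np.sin(W)
    return np.array([X+c*l[0]-s*l[1],Y+s*l[0]+c*l[1],W-phi+np.pi])
if __name__=="__main__":
    print("start",pt(5.15).round(4))
    for u in(5,4,3,2,1,.95): print(u,pt(u).round(4))
    us=np.arange(5.15,.9,-.1)
    P=np.array([pt(u) for u in us]);print(np.c_[us[1:],np.diff(P,axis=0)*1000].round(2))
E
python3 path.py
```

```text
start [0.568  0.0628 2.5461]
5 [0.5637 0.0561 2.596 ]
4 [0.5441 0.0069 2.9288]
3 [ 0.5417 -0.0461  3.2616]
2 [ 0.5566 -0.0969  3.5944]
1 [ 0.5874 -0.1401  3.9272]
0.95 [ 0.5893 -0.1419  3.9438]
[[ 5.05 -2.91 -4.46 33.28]
 [ 4.95 -2.76 -4.55 33.28]
 [ 4.85 -2.61 -4.64 33.28]
 [ 4.75 -2.45 -4.73 33.28]
 [ 4.65 -2.3  -4.8  33.28]
 [ 4.55 -2.13 -4.88 33.28]
 [ 4.45 -1.97 -4.95 33.28]
 [ 4.35 -1.81 -5.01 33.28]
 [ 4.25 -1.64 -5.07 33.28]
 [ 4.15 -1.47 -5.12 33.28]
 [ 4.05 -1.3  -5.16 33.28]
 [ 3.95 -1.12 -5.2  33.28]
 [ 3.85 -0.95 -5.24 33.28]
 [ 3.75 -0.78 -5.27 33.28]
 [ 3.65 -0.6  -5.29 33.28]
 [ 3.55 -0.42 -5.31 33.28]
 [ 3.45 -0.25 -5.32 33.28]
 [ 3.35 -0.07 -5.32 33.28]
 [ 3.25  0.11 -5.32 33.28]
 [ 3.15  0.28 -5.32 33.28]
 [ 3.05  0.46 -5.3  33.28]
 [ 2.95  0.64 -5.29 33.28]
 [ 2.85  0.81 -5.26 33.28]
 [ 2.75  0.99 -5.23 33.28]
 [ 2.65  1.16 -5.2  33.28]
 [ 2.55  1.33 -5.15 33.28]
 [ 2.45  1.5  -5.11 33.28]
 [ 2.35  1.67 -5.05 33.28]
 [ 2.25  1.84 -5.   33.28]
 [ 2.15  2.01 -4.93 33.28]
 [ 2.05  2.17 -4.86 33.28]
 [ 1.95  2.33 -4.79 33.28]
 [ 1.85  2.49 -4.71 33.28]
 [ 1.75  2.64 -4.62 33.28]
 [ 1.65  2.79 -4.53 33.28]
 [ 1.55  2.94 -4.44 33.28]
 [ 1.45  3.09 -4.34 33.28]
 [ 1.35  3.23 -4.23 33.28]
 [ 1.25  3.37 -4.12 33.28]
 [ 1.15  3.51 -4.01 33.28]
 [ 1.05  3.64 -3.89 33.28]
 [ 0.95  3.77 -3.76 33.28]]
```

```bash
python3 -m jog '[[[0,0,0.015,0,0,0,0],[-0.0019,0.0202,0.01,0,0,-0.138,0],[-0.0019,0.0202,0,0,0,-0.138,0],[-0.0019,0.0202,0,0,0,-0.138,0],[-0.0019,0.0202,0,0,0,-0.138,0],[-0.0019,0.0202,0,0,0,-0.138,0],[-0.0019,0.0202,0,0,0,-0.138,0],[-0.0019,0.0202,0,0,0,-0.138,0],[-0.0019,0.0202,0,0,0,-0.138,0],[-0.0019,0.0202,0,0,0,-0.138,0],[-0.0019,0.0202,-0.015,0,0,-0.138,0],[0,0,-0.015,0,0,0,0],[0,0,0,0,0,0,0],[0,0,0,0,0,0,0],[0,0,0,0,0,0,0]]]'
python3 -c "
from station import monitor
import numpy as np
s=monitor.get_state()
for k in('t','eef_pos','ee_rot','force'):print(k,np.round(s[k],4))"
```

```text
t: 6.9
eef_pos: [0.5677, 0.0621, 0.0972]
ee_rot: [3.141, 0.001, 2.544]
force: [-0.6, -0.1, 0.1]
width: 0.0006
t 6.9
eef_pos [0.5677 0.0621 0.0972]
ee_rot [3.1410e+00 5.0000e-04 2.5436e+00]
force [-0.6474 -0.1396  0.069 ]
```

```bash
python3 -m jog '[[[0,0,-0.003,0,0,0,0],[0,0,-0.002,0,0,0,0],[0,0,0,0,0,0,0],[0,0,0,0,0,0,0]]]'; python3 -m jog '[[[0,0,-0.002,0,0,0,0],[0,0,-0.002,0,0,0,0],[0,0,0,0,0,0,0],[0,0,0,0,0,0,0]]]'
python3 - <<'E'
from h import *
from station import monitor, grab_frame
z=[]
f=grab_frame("scene");cv2.imwrite('pics/s4.png',cv2.resize(f["pixels"][150:250,160:300,::-1],None,fx=5.6,fy=5.6,interpolation=cv2.INTER_CUBIC))
s=monitor.get_state();print(s['t'],s['eef_pos'],s['force'])
E
```

```text
t: 7.4
eef_pos: [0.5673, 0.0625, 0.0915]
ee_rot: [-3.141, -0.0, 2.544]
force: [0.5, -0.1, 0.1]
width: 0.0005
t: 7.9
eef_pos: [0.5674, 0.0626, 0.0877]
ee_rot: [3.142, 0.0, 2.544]
force: [0.0, -0.4, 2.2]
width: 0.0004
7.95 [0.56745883 0.06256668 0.08768163] [0.04581816 0.53561533 2.02324236]
```

View pics/s4.png

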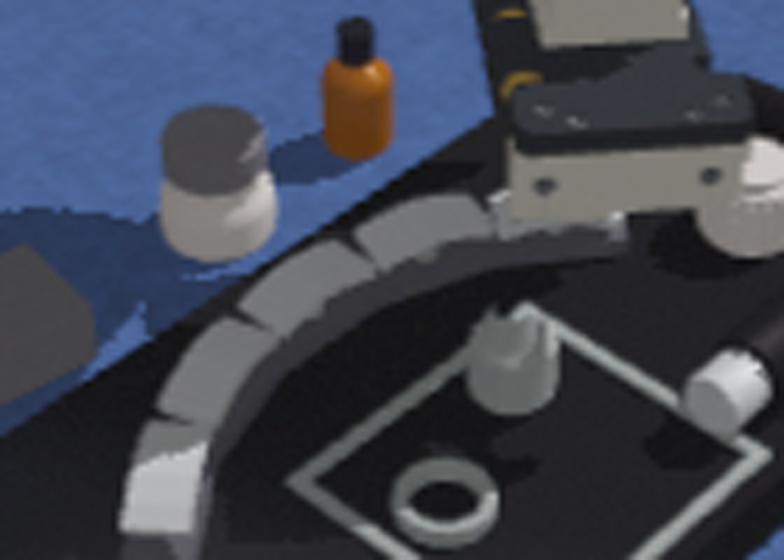

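```bash
python3 -m jog '[[[-0.0025,-0.0046,0,0,0,0.034,0],[-0.0028,-0.0046,0,0,0,0.0333,0],[-0.0026,-0.0046,0,0,0,0.0333,0],[-0.0024,-0.0047,0,0,0,0.0333,0],[-0.0023,-0.0048,0,0,0,0.0333,0],[-0.0021,-0.0049,0,0,0,0.0333,0],[-0.002,-0.005,0,0,0,0.0333,0],[-0.0018,-0.005,0,0,0,0.0333,0],[-0.0016,-0.0051,0,0,0,0.0333,0],[-0.0015,-0.0051,0,0,0,0.0333,0],[-0.0013,-0.0052,0,0,0,0.0333,0],[0,0,0,0,0,0,0]]]'
python3 - <<'E'
from h import *
from path import pt
from station import monitor, grab_frame
f=grab_frame("scene");cv2.imwrite('pics/s5.png',cv2.resize(f["pixels"][150:250,160:300,::-1],None,fx=5.6,fy=5.6,interpolation=cv2.INTER_CUBIC))
s=monitor.get_state();print(s['t'],s['eef_pos'],s['ee_rot'],s['force'],pt(4.05))
E
```

```text
t: 9.45
eef_pos: [0.5448, 0.0088, 0.0879]
ee_rot: [3.141, 0.001, 2.91]
force: [1.1, -2.2, 2.1]
width: 0.0004
9.5 [0.54479784 0.00878114 0.08780952] [3.14158453e+00 6.48877696e-04 2.90976712e+00] [ 0.62200005 -2.45167255  1.75091895] [0.5446941  0.00947451 2.91217002]
```

View pics/s5.png

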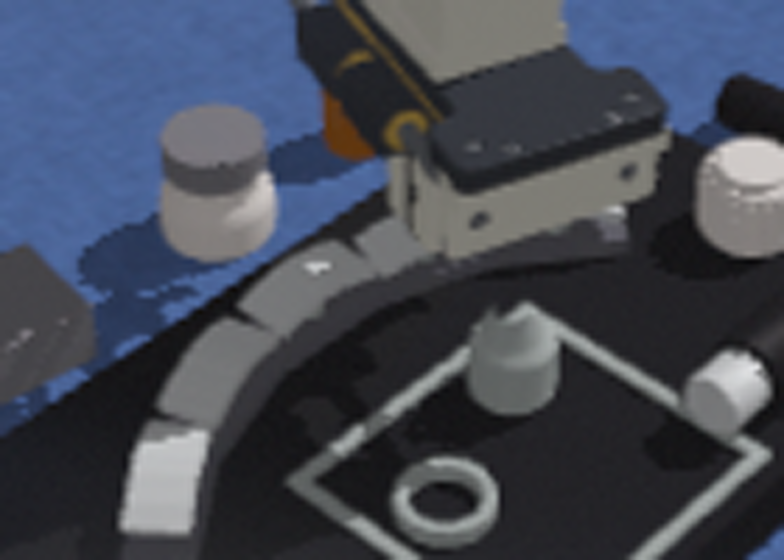

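```bash
python3 -m jog '[[[-0.0012,-0.0045,0,0,0,0.035,0],[-0.001,-0.0052,0,0,0,0.0333,0],[-0.0008,-0.0053,0,0,0,0.0333,0],[-0.0006,-0.0053,0,0,0,0.0333,0],[-0.0004,-0.0053,0,0,0,0.0333,0],[-0.0002,-0.0053,0,0,0,0.0333,0],[-0.0001,-0.0053,0,0,0,0.0333,0],[0.0001,-0.0053,0,0,0,0.0333,0],[0.0003,-0.0053,0,0,0,0.0333,0],[0.0005,-0.0053,0,0,0,0.0333,0],[0,0,0,0,0,0,0]]]'
python3 - <<'E'
from h import *
from path import pt
from station import monitor, grab_frame
f=grab_frame("scene");cv2.imwrite('pics/s6.png',cv2.resize(f["pixels"][150:250,160:300,::-1],None,fx=5.6,fy=5.6,interpolation=cv2.INTER_CUBIC))
s=monitor.get_state();print(s['t'],s['eef_pos'],s['ee_rot'],s['force'],pt(3.05))
E
```

```text
t: 10.88
eef_pos: [0.5411, -0.0433, 0.0876]
ee_rot: [-3.141, -0.0, -3.039]
force: [1.1, -1.2, 2.2]
width: 0.0006
10.925 [ 0.54113963 -0.04325782  0.08759954] [-3.14128064e+00 -2.84383860e-05 -3.03912802e+00] [ 1.04054776 -1.84780815  1.67865162] [ 0.54135567 -0.04342025  3.24495348]
```

View pics/s6.png

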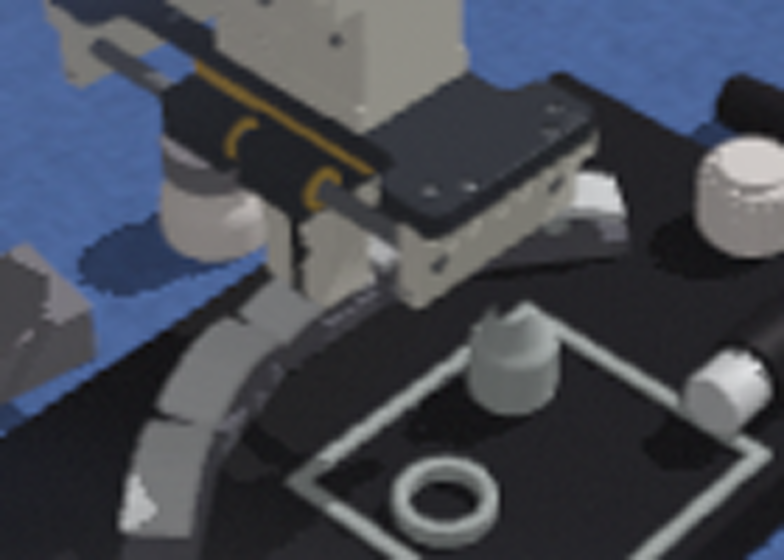

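```bash
python3 -m jog '[[[0.0008,-0.0054,0.0002,0,0,0.0333,0],[0.0008,-0.0053,0,0,0,0.0333,0],[0.001,-0.0052,0,0,0,0.0333,0],[0.0012,-0.0052,0,0,0,0.0333,0],[0.0013,-0.0052,0,0,0,0.0333,0],[0.0015,-0.0051,0,0,0,0.0333,0],[0.0017,-0.0051,0,0,0,0.0333,0],[0.0018,-0.005,0,0,0,0.0333,0],[0.002,-0.0049,0,0,0,0.0333,0],[0.0022,-0.0049,0,0,0,0.0333,0],[0,0,0,0,0,0,0]]]'
python3 - <<'E'
from h import *
from path import pt
from station import monitor, grab_frame
f=grab_frame("scene");cv2.imwrite('pics/s7.png',cv2.resize(f["pixels"][180:280,150:290,::-1],None,fx=5.6,fy=5.6,interpolation=cv2.INTER_CUBIC))
s=monitor.get_state();print(s['t'],s['eef_pos'],s['ee_rot'],s['force'],pt(2.05))
E
```

```text
t: 12.3
eef_pos: [0.5553, -0.0946, 0.0877]
ee_rot: [-3.142, -0.0, -2.706]
force: [0.1, -1.1, 2.1]
width: 0.0008
12.35 [ 0.55525592 -0.09453186  0.08770332] [-3.14145104e+00 -3.71588137e-04 -2.70634648e+00] [-0.18128601 -1.82693799  2.83589253] [ 0.5554798  -0.0945036   3.57773694]
```

View pics/s7.png

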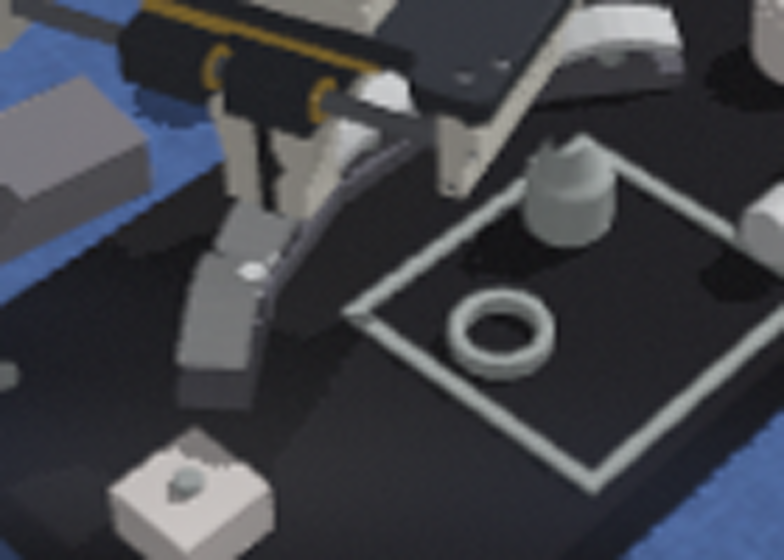

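```bash
python3 -m jog '[[[0.0025,-0.0048,0,0,0,0.0333,0],[0.0025,-0.0047,0,0,0,0.0333,0],[0.0026,-0.0046,0,0,0,0.0333,0],[0.0028,-0.0045,0,0,0,0.0333,0],[0.0029,-0.0044,0,0,0,0.0333,0],[0.0031,-0.0043,0,0,0,0.0333,0],[0.0032,-0.0042,0,0,0,0.0333,0],[0.0034,-0.0041,0,0,0,0.0333,0],[0.0035,-0.004,0,0,0,0.0333,0],[0.0036,-0.0039,0,0,0,0.0333,0],[0.0038,-0.0038,0,0,0,0.0333,0],[0,0,0,0,0,0,0],[0,0,0,0,0,0,0],[0,0,0,0,0,0,0]]]'
python3 - <<'E'
from h import *
from path import pt
from station import monitor, grab_frame
f=grab_frame("scene");cv2.imwrite('pics/s8.png',cv2.resize(f["pixels"][180:280,150:290,::-1],None,fx=5.6,fy=5.6,interpolation=cv2.INTER_CUBIC))
g=grab_frame("top");cv2.imwrite('pics/t8.png',cv2.resize(g["pixels"][:,:,::-1],(800,600),interpolation=cv2.INTER_CUBIC))
s=monitor.get_state();print(s['t'],s['eef_pos'],s['ee_rot'],s['force'],pt(.95))
E
```

```text
t: 14.1
eef_pos: [0.5892, -0.1417, 0.0879]
ee_rot: [-3.141, -0.0, -2.339]
force: [0.2, -1.2, 1.8]
width: 0.0004
14.2 [ 0.58918939 -0.14174375  0.0878462 ] [-3.14147007e+00  5.52462809e-06 -2.33888218e+00] [-0.34488033 -0.54662106  1.27153051] [ 0.58928217 -0.14193456  3.94379875]
```

View pics/s8.png

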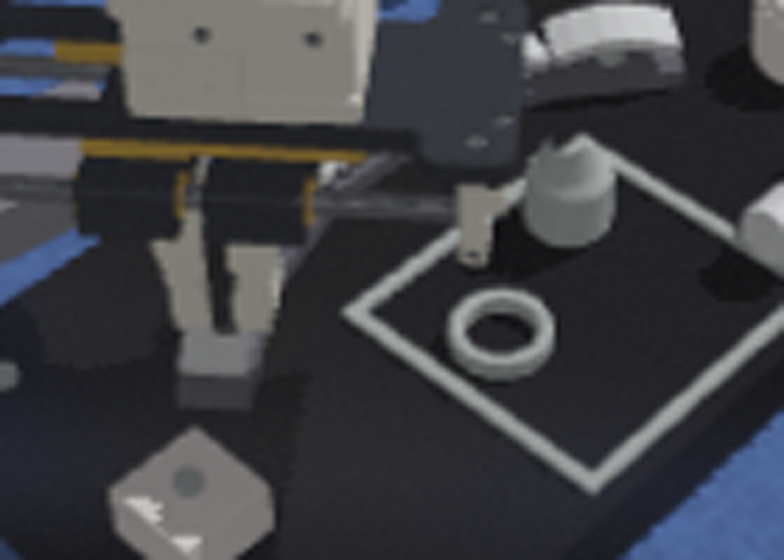

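View pics/t8.png

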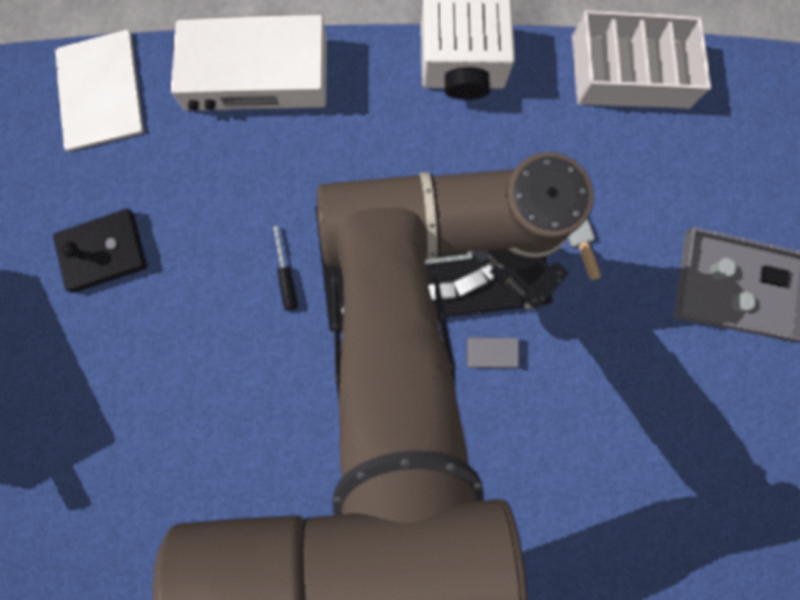

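```bash
for i in 1; do python3 -m jog '[[[0,0,-0.0004,0,0,0,0],[0,0,-0.0004,0,0,0,0],[0,0,0,0,0,0,0],[0,0,0,0,0,0,0]]]'; done
python3 - <<'E'
from station import monitor, grab_frame
import numpy as np,cv2
F=[]
for i in range(6):
    f=grab_frame("scene");s=monitor.get_state();F.append(s['force'])
print(s['t'],s['eef_pos'],np.mean(F,0),np.std(F,0))
cv2.imwrite('pics/s9.png',cv2.resize(f["pixels"][190:260,150:240,::-1],None,fx=8,fy=8,interpolation=cv2.INTER_CUBIC))
E
```

```text
t: 14.7
eef_pos: [0.5892, -0.1418, 0.0869]
ee_rot: [3.142, -0.0, -2.339]
force: [-0.1, -0.7, 3.6]
width: 0.0004
15.0 [ 0.58921007 -0.14173873  0.08695007] [-0.42086628 -0.83013381  2.6346762 ] [0.37707171 0.463334   0.5834103 ]
```

View pics/s9.png

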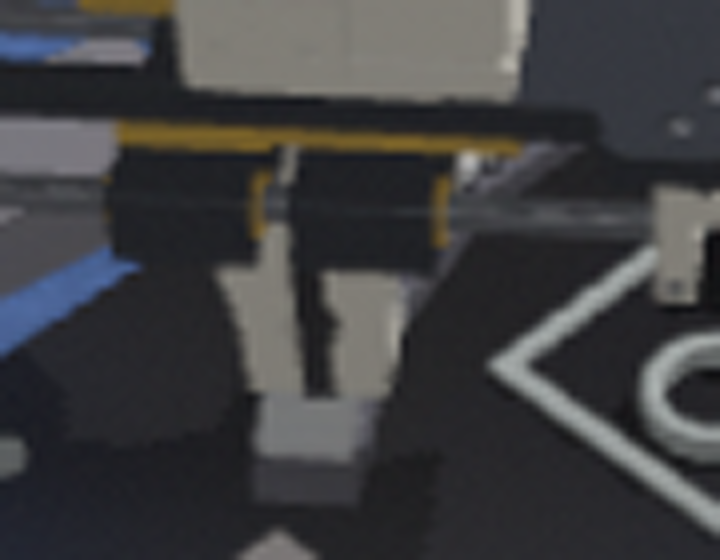

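```bash
python3 -c "
from station import job_done
print(job_done())"
```

```text
the job is handed in; nothing more can be done
None
```

I ran the closed fingers along the arc from plate 5 (knob end) to plate 1 (block end), with the tips about 3 mm below the upper faces and turned to follow the row. I handed in with plate 1 still held down, at about 15 s of the 42 s.

**Last checks**
- **Plate 1:** the tips stood at z ≈ 62 mm, and the vertical force was about 2.6 N (varying by about 0.6 N). That puts plate 1 at about 4 mm dipped, well short of its stop.
- **Other plates:** each run segment stopped near a plate centre with about 2 N on the tips. This is also my only evidence that plates 2 to 5 dipped in turn, as I had no direct reading of their travel. At the end, the geometry puts the tips well clear of plate 2, but the gripper hid part of plates 2 to 4, so I could not see all of them up.
- **Loose things:** the lens, ring, slide box, driver and brush looked undisturbed. The jar stood in place when last seen mid-run, and the bottle when last seen at the start of the run; the arm hid both in the final views.

**Disagreements**
- **Cameras:** they differed by about 7 mm on where the row lies. The scene camera agreed with the gripper's known position to about 1 mm, so I mostly trusted it. The force readings along the row matched that choice.
- **Sideways force:** it read 1 to 2 N in y during the run, opposite to what friction should give. I left it unexplained because it was small.

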